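Lock the pulley and press the keyed shaft home against its preload spring

ROBOT

A 6-joint arm with a two-finger parallel gripper is mounted at the origin on a cart in front of the work surface, level with it; the furniture and walls round the work are solid. World frame = base frame: x ahead of the robot, y to its left, z up, the work surface at z = 0. Lengths are in m, angles in degrees, forces in N, time in s.
With the tool pointing down it reaches from about 0.225 to 0.725 m from the base axis. Payload 3.1 kg.
Tool frame: the origin (TCP) lies midway between the tips of the shut fingers; the grasp point (between the pads) lies 19 mm behind it; z points along the fingers, y is the line along which they close (so a half turn about z gives the same grasp; the last joint's range is limited). The gripper opens to 85 mm and grips with 20 to 120 N. Pads are 22 mm wide; open, the fingers measure 114 mm over their backs; the gripper's body (76 mm by 85 mm) begins 54 mm behind the grasp point. The pads swing forward as they close: fully open they stand 13 mm farther back than shut.
Start: joints at [-82.323, 2.75, 5.684, 92.934, 0, 82.678], TCP at [0.136, -0.507, 0.204] pointing down, gripper open.
Joint ranges: [-166.93, 166.93], [-56.73, 111.36], [-69.38, 81.34], [-121.58, 131.49], [-85.45, 84.26], [-180, 180]. Speed limits (degrees/s): [159.86, 159.86, 180, 180, 180, 180].

INTERFACE

Orientations are given as [roll, pitch, yaw] about the fixed x, y, z axes, in that order (R = Rz(yaw) Ry(pitch) Rx(roll)).
In Python, from cell import env, optics, sign_off gives the robot as it stands. The module is installed in compiled form; this text tells all that it offers.
- The arm moves only by the shell command python3 -m handwheel 'ROWS'. ROWS is a JSON object of lists of equal length, an entry for each row: "xyz": the shift along the world's x, y, z each as a share of 50 mm, from -1 to 1, a list of three; "delta_rot": the turn, a rotation vector about the world's x, y, z each as a share of 0.12 rad, from -1 to 1, a list of three; "claw": the closure in counts, from 0 (fully open) to 255 (shut). A call has exactly 10 rows; each row shifts and turns the commanded pose from where the row before left it; what a row does not reach is not made up. A row lasts 1/8 s, in which the tool goes at most 62.5 mm and 10.7 degrees, less where a joint would pass 70% of its speed; a pose out of reach is approached as far as the arm can. A call with a number of a shift or a turn outside -1 to 1 is refused whole. A call with a gripper value outside its range is refused whole. The fingers move at their own pace and stop on an object; the grip force is fixed at half the most. Time passes only in rows, so rows that do not move let the fingers close, or fill a call up. It gives the time, the measured TCP pose, the force, the opening and the grip force at its end, in the units of the state.
- env.state(): the state, without advancing time (a new reading comes with each control period).
- optics.get_image(name): name is "side" or "top"; returns (picture, depth): 384x512x3 uint8, red, green, blue; 384x512 float32, m along the optical axis (not along the pixel's ray), 0 where there is no reading.
- optics.camera_params(name): a dict with "mtx" (3x3 intrinsics, pixels), "cam_to_world" (4x4, takes a point from camera to world coordinates). Camera axes: x right, y up, looking along -z (the intrinsics and any distortion apply to the point x, -y, -z); pixel columns grow to the right and rows downward; lengths in m; the calibration is good to about 2 mm. A picture is of the moment at which its call begins. camera_params takes no time and is no camera call.
- sign_off(): hands the job in; it is judged then, once.
The state is a dict: "time_s": time; "q": joint angles; "qd": joint speeds; "tau": joint torques, N m; "ee_pos": TCP position; "ee_rot": TCP orientation; "force": force on the tool from outside, world axes, zero at the start; "ft_torque": the same for the moment, N m; "grip_width": opening from 0.0 (shut) to 1.0 (fully open); "finger_force": force on a finger pad.
Only numpy, scipy, OpenCV 4.12 (cv2) and the standard library are available. Lean on these libraries where they do the work, as an engineer would, in place of code of your own. Each camera call takes 0.05 s, during which the arm holds its last target. There are 200 camera calls.

TASK

Tap the lock pin of the drive stand all the way down with the soft-faced mallet, so that the pulley cannot turn, and put the mallet down on the bench. Then take the keyed shaft from its fork rest, push its end into the pulley's bore, turn it until the key slips into the keyway, and keep pushing against the spring in the bore until the shaft's shoulder sits fully home on the hub. Finish while still gripping the shaft and pressing it home (somebody else will now tighten the grub screw); use the mallet, not the gripper, on the pin and leave the other things where they are.

Things in the scene. Friction and masses are not known exactly. Their poses are not given: they have to be found in the camera images.
- drive_stand: Fixed stand on the left bench: plate spanning x -75..75, y -72..52, 12 mm thick, with a bearing housing, an upright belt pulley and, at local -y, a grey bracket whose 30 mm wide arm (y -66..-26, top z 66 mm) carries the lock pin. Origin on the bench under the pulley's axis, z up. Nothing on it is higher than the hub mouth (z 72) except the raised pin (86).
- hub_mouth (a point): Centre of the top face of the pulley's steel hub (42 mm across), 72 mm above the bench; axes turn with the pulley, z up. The bore goes straight down, 21.4 mm wide (0.7 mm clearance all round the shaft); one keyway 7.5 mm wide opens from it towards local -x, out to 15 mm from the axis. A spring cup 18 mm wide stands in the bore, its top 40 mm below the mouth.
- pulley (a joint): Turn of the pulley in its bearing, rad, 0 at the start (free, slight drag of 0.03 N m, so a shaft rubbing on it can drag it round). Its rim has a notched flange, notches every 60 degrees; at 0 a notch stands under the lock pin. With the pin down it can turn only about 0.03 rad either way.
- pin_head (a point): Centre of the top of the lock pin's round head (15 mm across, 6 mm high; shank 8 mm), upright through the bracket arm, 39 mm from the pulley's axis in the stand's local -y direction. 86 mm above the bench when up, 72 mm when fully down (head resting on the bracket). Moves with the pin.
- lock_pin (a joint): How far the lock pin has been driven down, m: 0 up, 0.014 fully down. It is a stiff sliding fit (about 7 N of friction) and stays where it is left; a tap or push of 10 to 20 N moves it.
- preload_cup (a joint): How far the spring cup in the bore has been pressed down, m: 0 free, 0.006 when the shaft's shoulder rests on the hub. The spring pushes up with 7 N at 0 and 11 N at 0.006, more than the shaft's weight, so a shaft that is let go rises again.
- mallet: Soft-faced mallet, 0.22 kg, on the right bench, standing on one of its two round white faces. Origin: centre of that lower face, z up along the head, which is 33 mm across and 64 mm long. The level handle points to local -x, its axis at z = 32 mm: flat-sided wood 16 mm wide (y), 21 mm high, x = -24 to -129 mm. Centre of mass about 11 mm from the head's axis.
- drive_shaft: Upright steel shaft, 0.28 kg. Origin: centre of its lower end, z up. 20 mm across for z 0..46, end chamfered 2 mm; a key 6 mm wide stands out to 13.6 mm from the axis at local -x, z 14..38 (the end enters the bore 14 mm before the key meets the hub). Flange 39 mm across z 46..52, neck 23 mm to z 58, then the block to grip, z 58..96: 30 mm in x, 24 mm in y. Home: origin 26 mm above the bench.
- shoulder (a point): Centre of the underside of the shaft's shoulder flange, 46 mm above the shaft's lower end; it meets the hub mouth when the shaft is home.
- shaft_rest: Fixed sheet-steel fork rest on the right bench, 70 x 70 mm, 58 mm high. Origin on the bench under the shaft's place, z up. The shaft hangs by its shoulder on the fork's top at z = 58 mm, its lower end 12 mm above the bench, in a slot 32 mm wide that opens towards local -x; lift it straight up by more than 50 mm or draw it out that way.
- driver_a: Bystander: slim screwdriver with a dark handle lying on the left bench, 176 mm long, 10 mm thick; leave it alone.
- fuse_pack: Bystander: small card box, 30 x 50 x 16 mm, on the left bench; leave it alone.
- nose_pliers: Bystander: pliers, 156 x 48 x 13 mm, lying on the right bench; leave them alone.
- tape_roll: Bystander: roll of tape lying flat, 76 mm across, 19 mm high, on the left bench behind the stand; leave it alone.
Not all that is in view belongs to the job. Of the things that look like the drive_shaft, the middle-sized one is meant.

How it is judged:
By the outcome, as a careful person would: the job done as asked, in the order asked, and still so for the second after the job is handed in, while the arm keeps its last pose, push and grip.
It also fails if it takes over 67 s, if anything falls off the work surface, if the arm or the gripper's body presses on something with over 40 N, if the wrist force passes 120 N, or if a joint passes its speed limit or range.

## Working session

There is one attempt and no reset: what is moved stays moved. The work goes in short steps, Python scripts to look and compute and a shell command to move; the robot and the scene stay as the last step left them, time stands still between calls to the robot, and variables do not carry over. Pictures are saved under pics/ and viewed, at most 10 in all, crops included, and the job is handed in when it is done.

```bash
mkdir -p pics; cat > h.py <<'E'
import numpy as np, cv2
from cell import env, optics, sign_off
def cam(n):
    p=optics.camera_params(n); return np.array(p["mtx"]),np.array(p["cam_to_world"]),p
def grab(n):
    im,d=optics.get_image(n); return np.array(im),np.array(d)
def ray(n,u,v):
    K,T,_=cam(n); r=np.array([(u-K[0,2])/K[0,0],-(v-K[1,2])/K[1,1],-1.0])
    return T[:3,3],T[:3,:3]@r
def onplane(n,u,v,z):
    o,r=ray(n,u,v); return o+r*(z-o[2])/r[2]
def cloud(n,d):
    K,T,_=cam(n); v,u=np.mgrid[:d.shape[0],:d.shape[1]]
    c=np.stack([(u-K[0,2])/K[0,0]*d,-(v-K[1,2])/K[1,1]*d,-d],-1)
    P=c@T[:3,:3].T+T[:3,3]; P[d==0]=np.nan; return P
def proj(n,X):
    K,T,_=cam(n); c=T[:3,:3].T@(np.array(X)-T[:3,3]); return K[0,0]*c[0]/-c[2]+K[0,2],K[1,1]*-c[1]/-c[2]+K[1,2]
E
python3 - <<'E'
from h import *
for n in("top","side"):
    im,d=grab(n); cv2.imwrite(f"pics/{n}0.png",cv2.resize(im[:,:,::-1],(800,600))); np.savez(f"{n}0.npz",im=im,d=d)
    K,T,p=cam(n); print(n,p.keys(),K.round(1).tolist(),T.round(3).tolist(),(d==0).mean())
print(env.state())
E
```

```text
top dict_keys(['mtx', 'cam_to_world']) [[443.7, 0.0, 252.7], [0.0, 443.7, 191.1], [0.0, 0.0, 1.0]] [[-0.015, 0.992, -0.123, 0.318], [-1.0, -0.016, -0.002, -0.118], [-0.004, 0.122, 0.992, 1.822], [0.0, 0.0, 0.0, 1.0]] 0.004007975260416667
side dict_keys(['mtx', 'cam_to_world']) [[346.9, 0.0, 250.3], [0.0, 346.9, 185.0], [0.0, 0.0, 1.0]] [[0.987, 0.101, -0.122, 0.416], [-0.156, 0.487, -0.859, -1.073], [-0.027, 0.868, 0.496, 0.656], [0.0, 0.0, 0.0, 1.0]] 0.0038859049479166665
{'time_s': 0.1, 'q': array([-8.23235688e+01,  2.78788430e+00,  5.59948185e+00,  9.29343626e+01,
       -1.74092875e-04,  8.26764398e+01]), 'qd': array([ 0.06141323, -0.11871612,  0.24465217, -0.0901633 ,  0.07120348,
       -0.06310998]), 'tau': array([ 3.39399958e-03, -3.39848757e+01,  3.20936930e+01,  1.58302265e-02,
       -2.63525562e-04,  3.57799465e-06]), 'ee_pos': array([ 0.13577261, -0.50649522,  0.20303154]), 'ee_rot': array([-1.79878214e+02, -1.54764848e-02,  1.49999752e+01]), 'force': array([-0.57239881,  0.55294297,  0.2524158 ]), 'ft_torque': array([ 0.04713973, -0.00183748, -0.03141706]), 'finger_force': 0.0, 'grip_width': 1.0009212072127787}
```

View pics/top0.png

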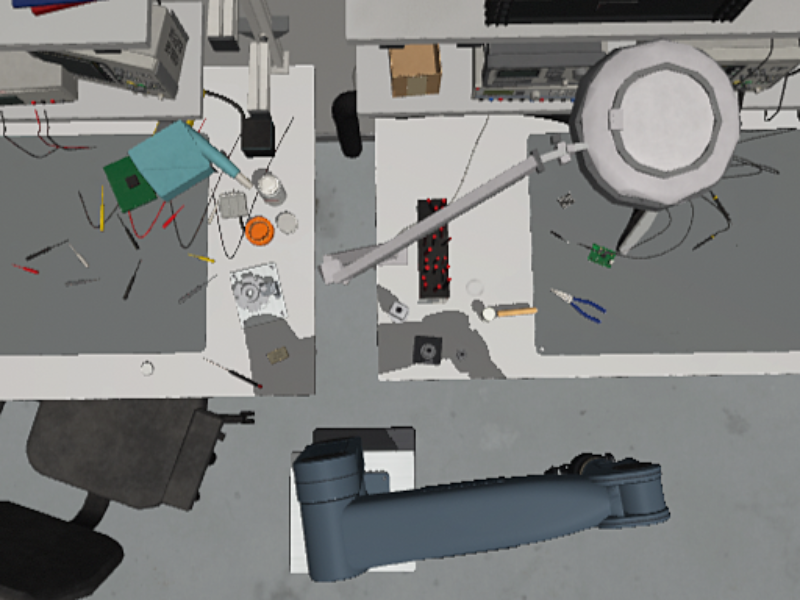

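View pics/side0.png

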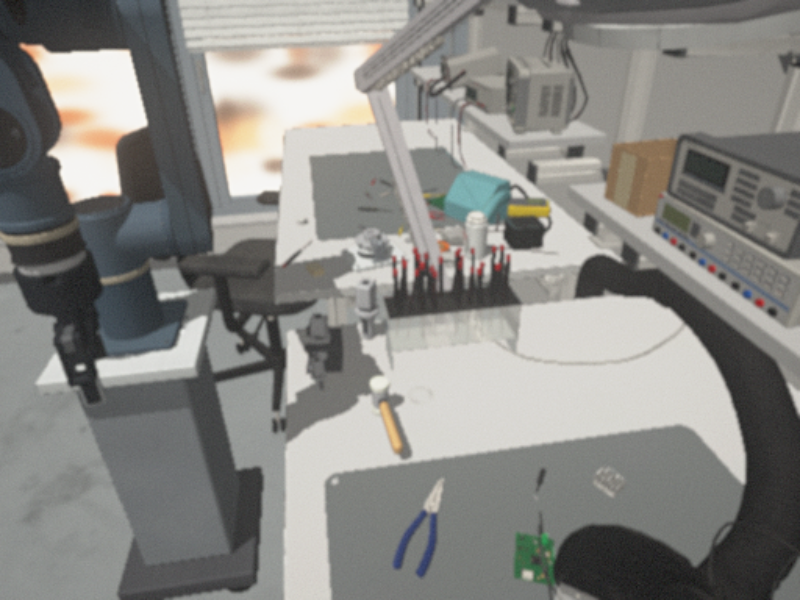

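The top picture shows the stand at (255,290), the mallet at (488,313) with its handle to the right, and shaft-like things at (398,310), (428,350) and (461,353). The side view shows them at about (367,300), (318,340) and near (318,375). I'll check these in a close crop.

```bash
python3 - <<'E'
from h import *
t=np.load("top0.npz");s=np.load("side0.npz")
a=t["im"][165:250,235:350];b=t["im"][160:220,140:190];c=s["im"][165:265,170:290]
f=lambda i,w,h:cv2.resize(i[:,:,::-1],(w,h),interpolation=cv2.INTER_CUBIC)
C=np.zeros((600,800,3),np.uint8);C[:300,:406]=f(a,406,300);C[:300,410:660]=f(b,250,300);C[300:,:360]=f(c,360,300);C[300:,370:796]=f(s["im"][130:180,210:281],426,300)
cv2.imwrite("pics/crop0.png",C)
P=cloud("top",t["d"])
for (u,v) in [(398,310),(428,350),(461,353),(488,313),(520,311),(255,290),(335,268),(372,262),(460,215),(400,250)]:
    U,V=int(u*.64),int(v*.64); print((u,v),P[V-1:V+2,U-1:U+2].reshape(-1,3).round(3)[[0,4,8]].tolist())
Z=P[...,2]; np.set_printoptions(linewidth=250)
print((Z[190:235:1,242:305:2]*1000).round()[::1].astype(int))
E
```

```text
(398, 310) [[0.504, -0.116, 0.129], [0.5, -0.12, 0.134], [0.496, -0.124, 0.131]]
(428, 350) [[0.404, -0.188, 0.111], [0.4, -0.192, 0.109], [0.396, -0.196, 0.107]]
(461, 353) [[0.402, -0.279, 0.039], [0.397, -0.28, 0.065], [0.393, -0.283, 0.074]]
(488, 313) [[0.5, -0.347, 0.061], [0.496, -0.351, 0.059], [0.491, -0.354, 0.066]]
(520, 311) [[0.503, -0.429, 0.052], [0.5, -0.434, 0.047], [0.496, -0.438, 0.043]]
(255, 290) [[0.568, 0.245, 0.072], [0.564, 0.242, 0.07], [0.56, 0.237, 0.073]]
(335, 268) [[0.545, 0.001, 0.515], [0.542, -0.001, 0.513], [0.539, -0.004, 0.512]]
(372, 262) [[0.548, -0.072, 0.554], [0.546, -0.075, 0.551], [0.546, -0.077, 0.533]]
(460, 215) [[0.617, -0.23, 0.625], [0.617, -0.234, 0.614], [0.766, -0.297, -0.005]]
(400, 250) [[0.566, -0.124, 0.563], [0.566, -0.127, 0.548], [0.666, -0.135, 0.014]]
[[ 1 -4  1 ... -6  1  7]
 [ 1 -7  3 ... -1  5  2]
 [ 0 -8  7 ...  2 -3  4]
 ...
 [-7 -6 -3 ... -6 -5 -1]
 [-3  1  7 ...  6 -1  6]
 [ 3  2  1 ... -4 -7 10]]<stdin>:11: RuntimeWarning: invalid value encountered in cast
```

View pics/crop0.png

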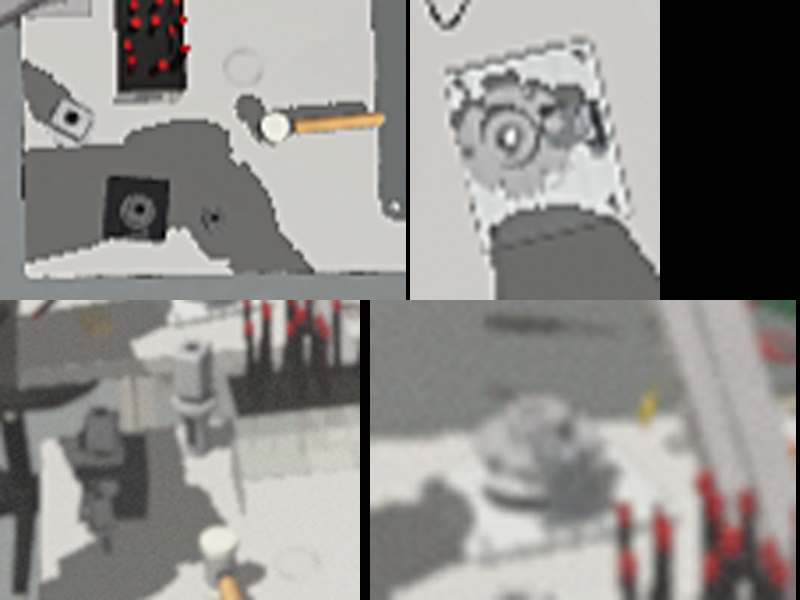

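Candidates for the drive_shaft are A at (398,310), top about 131 mm; B at (428,350), top about 108 mm on a 70 mm square rest; and C at (461,353), top about 74 mm. B is the middle-sized one, and its top height matches 12+96 = 108 mm. Next I'll measure with averaged depth.

```bash
cat >> h.py <<'E'
def avg(n,k):
    I=[];D=[]
    for _ in range(k):
        i,d=grab(n); I.append(i.astype(float)); D.append(np.where(d==0,np.nan,d))
    return np.mean(I,0),np.nanmedian(D,0)
def blob(P,m,zp,n="top"):
    """largest component; its centre & minAreaRect with pixels cast on plane zp"""
    k,l,st,c=cv2.connectedComponentsWithStats(m.astype(np.uint8)); j=1+np.argmax(st[1:,4])
    v,u=np.nonzero(l==j); X=np.array([onplane(n,a,b,zp)[:2] for a,b in zip(u,v)])
    r=cv2.minAreaRect((X*1000).astype(np.float32)); return X.mean(0).round(4),np.round(r[0],1),np.round(r[1],1),round(r[2],1),st[j].tolist()
E
python3 - <<'E'
from h import *
import warnings;warnings.simplefilter("ignore")
im,d=avg("top",8); np.savez("top1.npz",im=im,d=d); P=cloud("top",d); X,Y,Z=P[...,0],P[...,1],P[...,2]
def reg(x,y,r): return (abs(X-x)<r)&(abs(Y-y)<r)
print("bench",np.nanmedian(Z[reg(.5,-.3,.02)]))
S=reg(.57,.24,.11)
print("plate",blob(P,S&(Z>.006)&(Z<.2),.012)); print("hi",blob(P,S&(Z>.062)&(Z<.2),.072)); print("pin",blob(P,S&(Z>.079)&(Z<.2),.086))
R=reg(.40,-.19,.06)
print("rest",blob(P,R&(Z>.045)&(Z<.2),.058)); print("block",blob(P,R&(Z>.09)&(Z<.2),.108))
M=reg(.5,-.4,.11)
print("mallet",blob(P,M&(Z>.02)&(Z<.2),.042)); print("head",blob(P,M&(Z>.056)&(Z<.2),.064))
hsv=cv2.cvtColor(im.astype(np.uint8),cv2.COLOR_RGB2HSV)
print("handle",blob(P,M&(hsv[...,1]>80)&(hsv[...,0]<30),.0425))
si,sd=avg("side",6); np.savez("side1.npz",im=si,d=sd)
f=lambda i,w,h:cv2.resize(np.clip(i[:,:,::-1]*1.3,0,255).astype(np.uint8),(w,h),interpolation=cv2.INTER_LANCZOS4)
C=np.zeros((600,800,3),np.uint8);C[:300,:300]=f(im[168:203,145:180],300,300);C[:300,310:610]=f(im[205:240,255:290],300,300)
C[300:,:300]=f(np.minimum(si[190:250,180:240]*1.5,255),300,300);C[300:,310:770]=f(si[140:170,215:261],460,300)
cv2.imwrite("pics/crop1.png",C)
np.set_printoptions(linewidth=250)
print((np.nan_to_num(Z[168:203,145:182])*1000).round().astype(int).tolist().__repr__().replace("], [","\n"))
E
```

```text
bench -3.35331062794042e-05
plate (array([0.5563, 0.2458]), array([556.5, 245.7]), array([150.7, 125. ]), 13.3, [147, 168, 37, 42, 1098])
hi (array([0.5641, 0.2095]), array([564.4, 209.4]), array([30.1, 39.8]), 10.5, [166, 181, 11, 9, 77])
pin (array([0.5637, 0.2169]), array([563.7, 216.9]), array([11.4, 11.1]), 44.5, [167, 183, 4, 4, 12])
rest (array([ 0.4069, -0.1951]), array([ 405.2, -194.7]), array([70.1, 65.7]), 84.7, [264, 215, 19, 18, 273])
block (array([ 0.3992, -0.1944]), array([ 399.4, -194.7]), array([23.1, 29.3]), 70.4, [270, 220, 8, 9, 49])
mallet (array([ 0.4968, -0.4   ]), array([ 492.8, -408.1]), array([141.3,  32.4]), 89.1, [308, 197, 36, 9, 170])
head (array([ 0.4928, -0.3517]), array([ 492.4, -351.8]), array([28. , 31.3]), 43.8, [308, 197, 9, 8, 54])
handle (array([ 0.5   , -0.4279]), array([ 500.1, -428.1]), array([ 14.6, 101.6]), 4.6, [318, 197, 26, 6, 92])
[[1, 3, 5, -1, -3, 1, 2, 1, 2, 0, -1, -1, -1, 0, 2, 2, 2, 2, -3, -1, -1, -1, 2, 4, 0, 2, 0, 2, 2, -2, 9, 1, 1, 1, 2, 3, -1
-1, 2, 2, 1, 0, 0, 7, 3, 2, 2, 1, -1, 0, -2, 4, -3, 1, 1, 3, 1, 2, 4, -1, 2, -2, 0, 11
[... 3974 characters left out ...]
3, -1, 3, 1, 4, 0, 4, 17, 14, 13, 12, 48, 34, 33, 52, 53, 55, 56, 52, 52, 49, 36, 33, 15, 15, 13, 13, 11, 14, 15, 13, 15, 14, 15, 12, 11, 16
1, 4, 1, -4, 3, -1, 0, 13, 12, 10, 14, 13, 12, 34, 51, 55, 54, 48, 32, 33, 15, 12, 15, 12, 14, 12, 12, 13, 12, 9, 12, 13, 14, 13, 10, 12, 14
-1, -2, 3, 2, 2, 0, 0, 14, 16, 16, 14, 11, 17, 14, 13, 14, 12, 13, 14, 12, 15, 13, 13, 12, 17, 12, 14, 13, 10, 10, 13, 12, 11, 16, 14, 17, 17
2, 0, 3, 0, 2, 2, 2, -1, 13, 12, 14, 10, 12, 9, 11, 9, 13, 14, 14, 15, 14, 13, 10, 12, 9, 12, 13, 14, 14, 15, 15, 12, 11, 12, 18, 15, 18
-2, 1, 3, -1, 3, 3, 3, 2, 14, 16, 13, 13, 12, 13, 14, 17, 11, 14, 11, 12, 14, 13, 9, 15, 14, 16, 11, 11, 14, 13, 11, 7, 12, 14, 8, 13, 12]]
```

View pics/crop1.png

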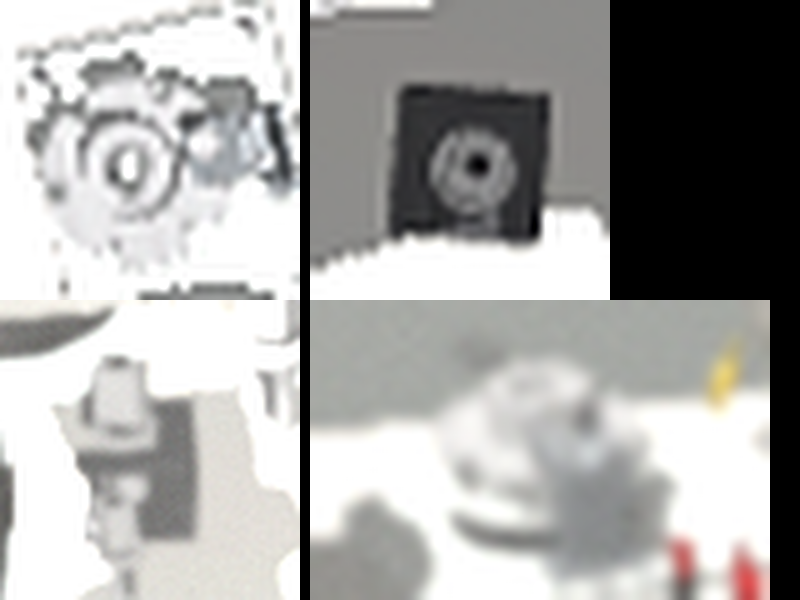

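The crops show B on the dark square rest with its slot facing down in the picture (world -x) and the block centred at about (477,165). The stand's pin is to the right of the hub at about (225,140), and the bore is at (130,170). The sizes check out: plate 151x125, block 23x29, head about 31, pin 40 mm from the axis. First move: go above the mallet handle and turn to yaw 95.

```bash
python3 -m handwheel '{"xyz":[[0.9,0.3,0],[0.9,0.3,0],[0.9,0.3,0],[0.9,0.3,0],[0.9,0.3,0],[0.9,0.3,0],[0.9,0.3,0],[0.9,0.26,0],[0,0,0],[0,0,0]],"delta_rot":[[0,0,1],[0,0,1],[0,0,1],[0,0,1],[0,0,1],[0,0,1],[0,0,1],[0,0,1],[0,0,1],[0,0,1]],"claw":[0,0,0,0,0,0,0,0,0,0]}'
```

```text
time_s: 2.05
ee_pos: [0.4967, -0.3885, 0.2035]
ee_rot: [-180.0, -0.0, 84.1]
force: [0.9, -0.5, 0.3]
grip_width: 0.995
finger_force: 0.0
```

```bash
python3 -m handwheel '{"xyz":[[0,0,-0.8],[0,0,-0.8],[0,0,-0.8],[0,0,-0.8],[0,0,-0.4],[0,0,-0.2],[0,0,0],[0,0,0],[0,0,0],[0,0,0]],"delta_rot":[[0,0,1],[0,0,0.6],[0,0,0],[0,0,0],[0,0,0],[0,0,0],[0,0,0],[0,0,0],[0,0,0],[0,0,0]],"claw":[0,0,0,0,0,100,255,255,255,255]}'
```

```text
time_s: 3.3
ee_pos: [0.4964, -0.3898, 0.0153]
ee_rot: [179.9, 0.1, 94.8]
force: [0.3, -0.4, 1.6]
grip_width: 0.001
finger_force: 1.0
```

```bash
python3 - <<'E'
from h import *
im,d=grab("top");s,sd=grab("side")
C=np.zeros((300,800,3),np.uint8);C[:,:395]=cv2.resize(im[165:240,280:379,::-1],(395,300));C[:,400:]=cv2.resize(s[200:305,200:340,::-1],(400,300))
cv2.imwrite("pics/g1.png",C); print(env.state()["q"].round(1))
E
```

```text
[-44.2  20.5   4.6  74.   -0.   41. ]
```

View pics/g1.png

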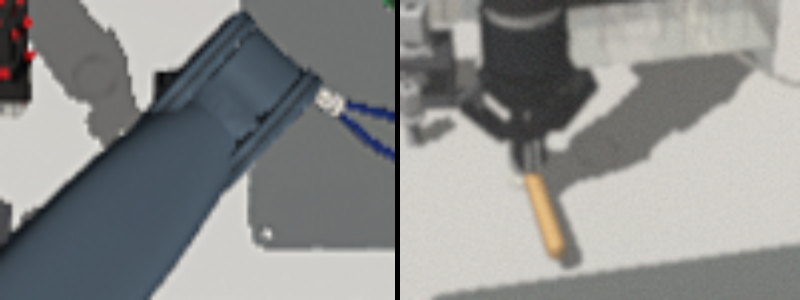

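The side view shows the fingers over the handle at about (530,150), although the reading says shut. I'll lift to test.

```bash
python3 -m handwheel '{"xyz":[[0,0,0.3],[0,0,0.6],[0,0,0.6],[0,0,0.6],[0,0,0],[0,0,0],[0,0,0],[0,0,0],[0,0,0],[0,0,0]],"delta_rot":[[0,0,0],[0,0,0],[0,0,0],[0,0,0],[0,0,0],[0,0,0],[0,0,0],[0,0,0],[0,0,0],[0,0,0]],"claw":[255,255,255,255,255,255,255,255,255,255]}'
python3 - <<'E'
from h import *
s,sd=grab("side");cv2.imwrite("pics/g2.png",cv2.resize(s[180:285,180:320,::-1],(600,450)));print(env.state()["finger_force"],env.state()["grip_width"])
E
```

```text
time_s: 4.65
ee_pos: [0.4957, -0.389, 0.1188]
ee_rot: [-180.0, -0.0, 94.8]
force: [0.3, -0.6, -0.1]
grip_width: -0.002
finger_force: 0.0
0.0 0.00018555874457051012
```

View pics/g2.png

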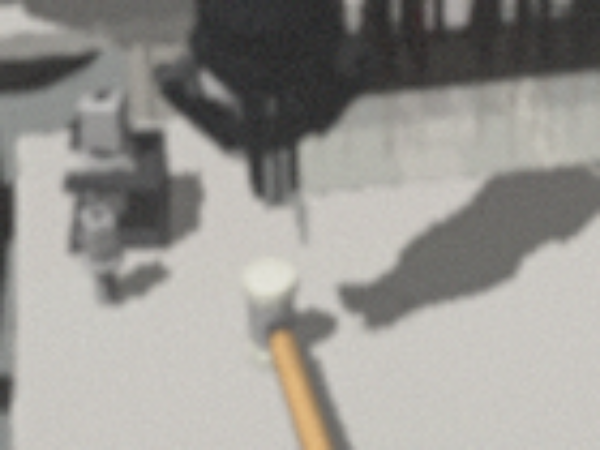

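```bash
python3 - <<'E'
from h import *
s,d=avg("side",3); print("tcp px",np.round(proj("side",env.state()["ee_pos"]),1))
hsv=cv2.cvtColor(s.astype(np.uint8),cv2.COLOR_RGB2HSV); P=cloud("side",d)
m=(hsv[...,1]>80)&(hsv[...,0]>8)&(hsv[...,0]<25)&(abs(P[...,0]-.5)<.1)&(abs(P[...,1]+.42)<.1)
print("handle",blob(P,m,.0425,"side"))
t=(P[...,2]>.058)&(P[...,2]<.075)&(abs(P[...,0]-.5)<.08)&(abs(P[...,1]+.36)<.08); print("head",blob(P,t,.064,"side"))
v,u=np.nonzero(m); print(P[m].mean(0), [P[m][:,i].min().round(3) for i in range(3)],[P[m][:,i].max().round(3) for i in range(3)])
s0=np.load("side1.npz"); P0=cloud("side",s0["d"]); h0=cv2.cvtColor(s0["im"].astype(np.uint8),cv2.COLOR_RGB2HSV)
m=(h0[...,1]>80)&(h0[...,0]>8)&(h0[...,0]<25)&(abs(P0[...,0]-.5)<.1)&(abs(P0[...,1]+.42)<.1)
print("handle0",blob(P0,m,.0425,"side"))
t=(P0[...,2]>.058)&(P0[...,2]<.075)&(abs(P0[...,0]-.5)<.08)&(abs(P0[...,1]+.36)<.08); print("head0",blob(P0,t,.064,"side"))
E
```

```text
tcp px [244.7 235.3]
handle (array([ 0.4984, -0.4405]), array([ 498.5, -438.7]), array([ 14.6, 114.7]), 4.8, [243, 257, 15, 33, 193])
head (array([ 0.4927, -0.3602]), array([ 492. , -360.4]), array([37. , 29.2]), 81.3, [237, 241, 12, 10, 95])
[ 0.49871031 -0.43897925  0.04281518] [np.float64(0.489), np.float64(-0.486), np.float64(0.03)] [np.float64(0.526), np.float64(-0.376), np.float64(0.364)]
handle0 (array([ 0.4982, -0.4405]), array([ 498.4, -438.7]), array([ 14.4, 114.7]), 4.8, [243, 257, 14, 33, 191])
head0 (array([ 0.4926, -0.3603]), array([ 492. , -360.4]), array([37. , 29.2]), 81.3, [237, 241, 12, 10, 95])
```

```bash
python3 - <<'E'
from h import *
s,d=avg("side",4); P=cloud("side",d); e=env.state()["ee_pos"]; print(e)
for v in range(206,248,2): print(v,[(P[v,u]*1000).round().astype(int).tolist() for u in (241,244,247)], s[v,244].round().astype(int).tolist())
print(proj("side",[.4964,-.3898,.0153]))
E
```

```text
[ 0.49587396 -0.38914352  0.11918028]
206 [[488, -406, 218], [498, -382, 201], [502, -406, 216]] [64, 64, 61]
208 [[488, -406, 213], [498, -382, 196], [503, -400, 207]] [52, 50, 50]
210 [[488, -401, 204], [497, -388, 194], [502, -401, 202]] [54, 53, 50]
212 [[488, -402, 199], [496, -392, 191], [502, -400, 195]] [51, 50, 52]
214 [[488, -403, 194], [496, -392, 185], [502, -402, 191]] [58, 57, 57]
216 [[488, -402, 187], [495, -400, 185], [503, -396, 181]] [84, 84, 83]
218 [[488, -398, 179], [495, -401, 180], [502, -400, 178]] [90, 91, 91]
220 [[488, -396, 171], [495, -398, 172], [502, -398, 171]] [91, 90, 90]
222 [[487, -397, 166], [494, -401, 168], [502, -400, 166]] [92, 90, 91]
224 [[487, -397, 161], [494, -399, 161], [501, -400, 161]] [97, 96, 94]
226 [[487, -397, 155], [494, -401, 156], [501, -399, 154]] [94, 94, 92]
228 [[507, -200, 1], [494, -399, 149], [526, -202, -1]] [164, 160, 157]
230 [[506, -210, 0], [515, -211, 0], [524, -213, 0]] [203, 198, 194]
232 [[505, -219, 0], [514, -220, -1], [523, -222, 0]] [201, 197, 192]
234 [[503, -229, 0], [512, -231, 0], [521, -234, 1]] [202, 199, 193]
236 [[502, -240, 1], [511, -240, 0], [520, -244, 1]] [202, 198, 194]
238 [[501, -249, 0], [509, -250, 0], [518, -252, 0]] [202, 196, 192]
240 [[499, -257, 0], [508, -261, 1], [517, -262, 1]] [210, 208, 198]
242 [[490, -345, 64], [498, -348, 64], [506, -349, 64]] [222, 222, 211]
244 [[489, -355, 65], [497, -356, 64], [505, -358, 65]] [225, 225, 215]
246 [[488, -362, 64], [496, -363, 64], [503, -366, 65]] [226, 226, 216]
(np.float64(246.35573935096306), np.float64(266.7306252815738))
```

The cameras put the fingertips about 30 mm above the reported TCP, and the depth there is consistent, so the fingers shut above the handle. I'll treat tip z as reported + 30 mm and regrasp with a reported z of about -0.016.

```bash
python3 -m handwheel '{"xyz":[[0,0,0],[0,0,0],[0,0,-0.2],[0,0,-0.5],[0,0,-0.8],[0,0,-0.7],[0,0,-0.4],[0,0,-0.1],[0,0,0],[0,0,0]],"delta_rot":[[0,0,0],[0,0,0],[0,0,0],[0,0,0],[0,0,0],[0,0,0],[0,0,0],[0,0,0],[0,0,0],[0,0,0]],"claw":[0,0,0,0,0,0,0,0,0,255]}'
python3 -m handwheel '{"xyz":[[0,0,0],[0,0,0],[0,0,0],[0,0,0],[0,0,0],[0,0,0.1],[0,0,0.3],[0,0,0.4],[0,0,0],[0,0,0]],"delta_rot":[[0,0,0],[0,0,0],[0,0,0],[0,0,0],[0,0,0],[0,0,0],[0,0,0],[0,0,0],[0,0,0],[0,0,0]],"claw":[255,255,255,255,255,255,255,255,255,255]}'
python3 - <<'E'
from h import *
s,d=avg("side",2); P=cloud("side",d);cv2.imwrite("pics/g3.png",cv2.resize(s[190:295,180:320,::-1].astype(np.uint8),(600,450)))
for v in range(206,260,4): print(v,[(P[v,u]*1000).round().astype(int).tolist() for u in (241,244,247)])
E
```

```text
time_s: 6.3
ee_pos: [0.4971, -0.3903, -0.0138]
ee_rot: [179.9, 0.2, 94.8]
force: [-0.6, -0.7, 0.5]
grip_width: 0.817
finger_force: 0.0
time_s: 7.55
ee_pos: [0.4961, -0.3894, 0.0247]
ee_rot: [180.0, 0.0, 94.8]
force: [0.2, -0.7, -2.8]
grip_width: 0.174
finger_force: 58.5
206 [[487, -419, 227], [494, -420, 226], [500, -420, 225]]
210 [[486, -424, 219], [492, -427, 220], [499, -426, 219]]
214 [[485, -426, 210], [492, -423, 207], [499, -426, 208]]
218 [[485, -426, 198], [492, -427, 198], [498, -427, 197]]
222 [[484, -426, 188], [491, -426, 187], [498, -426, 186]]
226 [[486, -402, 158], [494, -400, 156], [501, -401, 155]]
230 [[485, -410, 152], [493, -400, 144], [501, -399, 142]]
234 [[485, -408, 139], [493, -402, 133], [500, -400, 131]]
238 [[484, -407, 126], [496, -371, 97], [504, -371, 95]]
242 [[484, -403, 111], [495, -370, 83], [502, -380, 89]]
246 [[484, -402, 97], [493, -385, 82], [501, -382, 78]]
250 [[483, -401, 84], [491, -398, 80], [498, -402, 82]]
254 [[483, -401, 71], [489, -413, 80], [496, -417, 82]]
258 [[482, -400, 57], [488, -416, 69], [494, -430, 81]]h.py:22: RuntimeWarning: All-NaN slice encountered
  return np.mean(I,0),np.nanmedian(D,0)
```

View pics/g3.png

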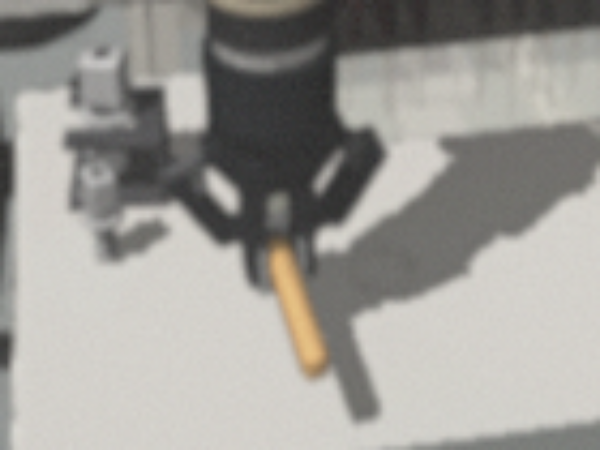

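The mallet is lifted and its handle is level, at (290,300) in the crop. Now carry it round at low x, clear of the lamp arm.

```bash
python3 -m handwheel '{"xyz":[[0,0,1],[-0.4,0,1],[-1,0.4,0.6],[-0.9,1,0],[0,1,0],[0,1,0],[0,1,0],[0,1,0],[0,1,0],[0,1,0]],"delta_rot":[[0,0,0],[0,0,0],[0,0,0],[0,0,0],[0,0,0],[0,0,0],[0,0,0],[0,0,0],[0,0,0],[0,0,0]],"claw":[255,255,255,255,255,255,255,255,255,255]}'
```

```text
time_s: 8.9
ee_pos: [0.3835, -0.0211, 0.1536]
ee_rot: [-180.0, -0.0, 94.7]
force: [0.5, 0.9, -2.0]
grip_width: 0.175
finger_force: 59.3
```

```bash
python3 -m handwheel '{"xyz":[[0,1,0],[0,1,0],[0.92,0.49,0],[0.92,0.49,0],[0.92,0.5,0],[0.91,0.49,0],[0,0,-0.6],[0,0,-0.6],[0,0,-0.2],[0,0,0]],"delta_rot":[[0,0,0],[0,0,0],[0,0,0],[0,0,0],[0,0,0],[0,0,0],[0,0,0],[0,0,0],[0,0,0],[0,0,0]],"claw":[255,255,255,255,255,255,255,255,255,255]}'
python3 - <<'E'
from h import *
im,d=avg("top",2); s,sd=avg("side",3);f=lambda i,w,h:cv2.resize(np.clip(i[:,:,::-1],0,255).astype(np.uint8),(w,h),interpolation=cv2.INTER_CUBIC)
C=np.zeros((400,800,3),np.uint8);C[:,:400]=f(im[160:210,135:185],400,400);C[:,400:]=f(s[130:180,215:265],400,400);cv2.imwrite("pics/p1.png",C)
np.savez("top2.npz",im=im,d=d);np.savez("side2.npz",im=s,d=sd)
E
```

```text
time_s: 10.15
ee_pos: [0.5665, 0.1756, 0.083]
ee_rot: [-179.9, 0.0, 94.8]
force: [0.9, -0.5, -1.9]
grip_width: 0.18
finger_force: 59.5h.py:22: RuntimeWarning: All-NaN slice encountered
  return np.mean(I,0),np.nanmedian(D,0)
```

View pics/p1.png

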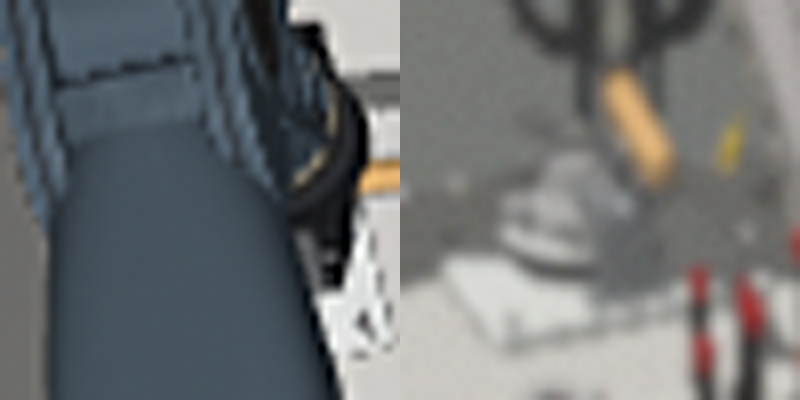

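The mallet hangs over the bracket, with its handle at (640,130) in the right crop. Press down about 27 mm.

```bash
python3 -m handwheel '{"xyz":[[0,0.04,-0.18],[0,0,-0.06],[0,0,-0.06],[0,0,-0.06],[0,0,-0.06],[0,0,-0.06],[0,0,-0.06],[0,0,0],[0,0,0],[0,0,0]],"delta_rot":[[0,0,0],[0,0,0],[0,0,0],[0,0,0],[0,0,0],[0,0,0],[0,0,0],[0,0,0],[0,0,0],[0,0,0]],"claw":[255,255,255,255,255,255,255,255,255,255]}'; python3 -c "
from h import *; s=env.state(); print(s['force'].round(1),s['ft_torque'].round(2),s['ee_pos'])"
```

```text
time_s: 11.65
ee_pos: [0.5677, 0.178, 0.0566]
ee_rot: [180.0, -0.0, 94.7]
force: [-1.3, -0.0, 0.6]
grip_width: 0.173
finger_force: 60.0
[-1.3 -0.   0.6] [-0.11  0.29  0.01] [0.56773059 0.17800105 0.0566062 ]
```

```bash
python3 -m handwheel '{"xyz":[[0,0,-0.05],[0,0,-0.05],[0,0,0],[0,0,0],[0,0,0],[0,0,0],[0,0,0],[0,0,0],[0,0,0],[0,0,0]],"delta_rot":[[0,0,0],[0,0,0],[0,0,0],[0,0,0],[0,0,0],[0,0,0],[0,0,0],[0,0,0],[0,0,0],[0,0,0]],"claw":[255,255,255,255,255,255,255,255,255,255]}'; python3 - <<'E'
from h import *
s=env.state(); print(s['force'].round(1),s['ft_torque'].round(2),s['ee_pos'])
i,d=avg("side",5); P=cloud("side",d)
hsv=cv2.cvtColor(i.astype(np.uint8),cv2.COLOR_RGB2HSV); m=(hsv[...,1]>80)&(hsv[...,0]>8)&(hsv[...,0]<25)&(abs(P[...,0]-.58)<.04)&(abs(P[...,1]-.13)<.06)&(P[...,2]<.16)
Q=P[m]; print(len(Q)); A=np.c_[Q[:,1],np.ones(len(Q))]; k=np.linalg.lstsq(A,Q[:,2],rcond=None)[0]; print("handle slope z per y",k[0],"y range",Q[:,1].min(),Q[:,1].max(),"z at y=.15",k@[.15,1])
E
```

```text
time_s: 12.9
ee_pos: [0.5683, 0.1777, 0.0559]
ee_rot: [179.8, 0.0, 94.8]
force: [-7.6, -3.4, 14.2]
grip_width: 0.176
finger_force: 62.0
[-7.6 -3.4 14.2] [-0.41  1.61  0.17] [0.56828442 0.17767459 0.05592044]
64
handle slope z per y 0.048879342747448366 y range 0.08147445144774901 0.18039044028905793 z at y=.15 0.11100704321397853
```

```bash
python3 -m handwheel '{"xyz":[[-0.02,0,-0.06],[0,0,0],[0,0,0.5],[0,0,1],[-0.9,0,0.4],[-0.9,-0.5,0],[-0.9,-1,0],[-0.9,-1,0],[0,-1,0],[0,-1,0]],"delta_rot":[[0,0,0],[0,0,0],[0,0,0],[0,0,0],[0,0,0],[0,0,0],[0,0,0],[0,0,0],[0,0,0],[0,0,0]],"claw":[255,255,255,255,255,255,255,255,255,255]}'; python3 - <<'E'
from h import *
import warnings;warnings.simplefilter("ignore")
im,d=avg("top",8); P=cloud("top",d); Z=P[...,2]; np.set_printoptions(linewidth=200); np.savez("top3.npz",im=im,d=d)
print((Z[180:192,155:178]*1000).round())
X,Y=P[...,0],P[...,1]; a=np.hypot(X-.5635,Y-.217)<.006; print("pin z",np.nanmedian(Z[a]),a.sum())
h=np.hypot(X-.554,Y-.255); print("hub z",np.nanmedian(Z[(h<.019)&(h>.016)]), np.nanmedian(Z[(X>.545)&(X<.56)&(abs(Y-.2)<.008)]))
m=(Z>.0675)&(Z<.079)&(abs(X-.554)<.03)&(abs(Y-.258)<.026); print("hub blob",blob(P,m,.072))
E
```

```text
time_s: 14.4
ee_pos: [0.3932, -0.0412, 0.1436]
ee_rot: [179.8, 0.0, 94.8]
force: [1.4, -0.1, -2.1]
grip_width: 0.178
finger_force: 59.9
[[52. 53. 55. 57. 54. 52. 51. 56. 54. 54. 51. 55. 53. 53. 13. 15. 11. 10. 17. 12. 17. 13. 14.]
 [35. 51. 51. 56. 52. 55. 50. 53. 53. 53. 54. 55. 52. 51. 55. 15. 68. 67. 72. 71. 67. 39. 20.]
 [50. 49. 50. 53. 55. 55. 56. 53. 54. 56. 52. 54. 64. 68. 68. 67. 69. 64. 69. 71. 64. 48. 22.]
 [53. 57. 70. 71. 73. 72. 73. 75. 54. 54. 52. 65. 65. 66. 66. 66. 65. 67. 68. 67. 69. 58. 26.]
 [49. 74. 72. 74. 72. 72. 74. 72. 72. 51. 50. 68. 65. 76. 72. 73. 67. 64. 70. 67. 64. 61. 33.]
 [73. 72. 71. 73. 67. 61. 69. 75. 71. 71. 55. 68. 68. 73. 73. 71. 67. 68. 72. 64. 68. 65. 41.]
 [74. 71. 73. 61. 51. 50. 46. 73. 72. 70. 63. 54. 68. 72. 74. 75. 67. 69. 66. 71. 66. 66. 48.]
 [71. 75. 69. 52. 47. 47. 48. 48. 71. 78. 67. 55. 65. 65. 64. 65. 68. 67. 64. 70. 68. 65. 54.]
 [72. 72. 65. 48. 48. 48. 50. 76. 71. 76. 67. 54. 69. 70. 69. 69. 65. 68. 66. 63. 57. 48. 44.]
 [76. 74. 71. 51. 47. 49. 47. 73. 75. 75. 62. 51. 68. 64. 66. 62. 52. 31. 11. 11. 34. 25. 24.]
 [72. 74. 74. 72. 70. 45. 72. 72. 73. 69. 56. 50. 54. 54. 49. 54. 52. 32. 10. 14. 12. 18. 17.]
 [53. 74. 70. 73. 73. 72. 72. 73. 72. 59. 56. 54. 49. 58. 53. 54. 58. 33.  8. 11. 11. 18. 15.]]
pin z 0.073307843720539 9
hub z 0.07252068072964668 0.04842522897652768
hub blob (array([0.5543, 0.2555]), array([554.2, 255.3]), array([36.5, 35.9]), 0.5, [155, 183, 10, 10, 66])
```

The pin head now reads the same height as the hub (about 72–73 mm), so it is down. The hub centre is confirmed at (0.554, 0.255). Return the mallet to its old place.

```bash
python3 -m handwheel '{"xyz":[[-0.2,-1,0.1],[0,-1,0],[0,-1,0],[0,-1,0],[0,-1,0],[0,-1,0],[0.5,-0.96,0],[0.9,0,0],[0.86,0,-0.4],[0,0,-0.8]],"delta_rot":[[0,0,0],[0,0,0],[0,0,0],[0,0,0],[0,0,0],[0,0,0],[0,0,0],[0,0,0],[0,0,0],[0,0,0]],"claw":[255,255,255,255,255,255,255,255,255,255]}'
```

```text
time_s: 16.05
ee_pos: [0.5017, -0.388, 0.0896]
ee_rot: [179.7, 0.2, 95.1]
force: [-0.3, -0.2, -2.7]
grip_width: 0.179
finger_force: 60.1
```

```bash
python3 -m handwheel '{"xyz":[[0,0,-0.8],[0,0,-0.8],[0,0,-0.3],[0,0,-0.1],[0,0,0],[0,0,0],[0,0,0],[0,0,0],[0,0,0.6],[0,0,1]],"delta_rot":[[0,0,0],[0,0,0],[0,0,0],[0,0,0],[0,0,0],[0,0,0],[0,0,0],[0,0,0],[0,0,0],[0,0,0]],"claw":[255,255,255,255,255,150,0,0,0,0]}'
```

```text
time_s: 17.3
ee_pos: [0.4942, -0.3865, 0.0674]
ee_rot: [-179.8, -0.2, 94.7]
force: [1.1, -0.9, -0.9]
grip_width: 1.001
finger_force: 0.0
```

```bash
python3 -m handwheel '{"xyz":[[0,0,1],[-0.1,0.2,0.9],[-0.4,0.7,0],[-0.4,0.8,0],[-0.3,0.8,0],[-0.3,0.8,0],[-0.3,0.54,0],[-0.1,0,0],[0,0,0],[0,0,0]],"delta_rot":[[0,0,0.95],[0,0,0.95],[0,0,0.95],[0,0,0.95],[0,0,0.95],[0,0,0.95],[0,0,0.95],[0,0,0.95],[0,0,0.95],[0,0,0.95]],"claw":[0,0,0,0,0,0,0,0,0,0]}'
python3 - <<'E'
from h import *
import warnings;warnings.simplefilter("ignore")
for f in("top1","top3"):
    z=np.load(f+".npz"); P=cloud("top",z["d"]); X,Y,Z=P[...,0],P[...,1],P[...,2]
    m=(abs(X-.4)<.05)&(abs(Y+.195)<.05)&(Z>.085)&(Z<.13); v,u=np.nonzero(m)
    q=np.array([onplane("top",a,b,.108)[:2] for a,b in zip(u,v)])*1000; c=np.cov(q.T); w,V=np.linalg.eigh(c)
    print(f,len(q),q.mean(0).round(1),(np.sqrt(w*12)).round(1),np.degrees(np.arctan2(V[1,1],V[0,1])).round(1)); print(m[217:232,266:282].astype(int))
E
```

```text
time_s: 18.55
ee_pos: [0.401, -0.1961, 0.1648]
ee_rot: [-180.0, 0.1, 160.3]
force: [0.5, 0.1, 0.2]
grip_width: 0.997
finger_force: 0.0
top1 49 [ 399.2 -194.4] [24.  30.4] 153.5
[[0 0 0 0 0 0 0 0 0 0 0 0 0 0 0 0]
 [0 0 0 0 0 0 0 0 0 0 0 0 0 0 0 0]
 [0 0 0 0 0 0 0 0 0 0 0 0 0 0 0 0]
 [0 0 0 0 0 0 0 1 0 0 0 0 0 0 0 0]
 [0 0 0 0 0 0 1 1 1 1 1 0 0 0 0 0]
 [0 0 0 0 0 0 1 1 1 1 1 1 0 0 0 0]
 [0 0 0 0 0 1 1 1 1 1 1 1 0 0 0 0]
 [0 0 0 0 0 1 1 1 1 1 1 1 0 0 0 0]
 [0 0 0 0 0 1 1 1 1 1 1 0 0 0 0 0]
 [0 0 0 0 1 1 1 1 1 1 1 0 0 0 0 0]
 [0 0 0 0 1 1 1 1 1 1 1 0 0 0 0 0]
 [0 0 0 0 0 0 0 1 1 1 0 0 0 0 0 0]
 [0 0 0 0 0 0 0 0 0 0 0 0 0 0 0 0]
 [0 0 0 0 0 0 0 0 0 0 0 0 0 0 0 0]
 [0 0 0 0 0 0 0 0 0 0 0 0 0 0 0 0]]
top3 49 [ 399.2 -194.4] [24.  30.4] 153.5
[[0 0 0 0 0 0 0 0 0 0 0 0 0 0 0 0]
 [0 0 0 0 0 0 0 0 0 0 0 0 0 0 0 0]
 [0 0 0 0 0 0 0 0 0 0 0 0 0 0 0 0]
 [0 0 0 0 0 0 0 1 0 0 0 0 0 0 0 0]
 [0 0 0 0 0 0 1 1 1 1 1 0 0 0 0 0]
 [0 0 0 0 0 0 1 1 1 1 1 1 0 0 0 0]
 [0 0 0 0 0 1 1 1 1 1 1 1 0 0 0 0]
 [0 0 0 0 0 1 1 1 1 1 1 1 0 0 0 0]
 [0 0 0 0 0 1 1 1 1 1 1 0 0 0 0 0]
 [0 0 0 0 1 1 1 1 1 1 1 0 0 0 0 0]
 [0 0 0 0 1 1 1 1 1 1 1 0 0 0 0 0]
 [0 0 0 0 0 0 0 1 1 1 0 0 0 0 0 0]
 [0 0 0 0 0 0 0 0 0 0 0 0 0 0 0 0]
 [0 0 0 0 0 0 0 0 0 0 0 0 0 0 0 0]
 [0 0 0 0 0 0 0 0 0 0 0 0 0 0 0 0]]
```

```bash
python3 -m handwheel '{"xyz":[[-0.04,0.03,-0.8],[0,0,-0.8],[0,0,-0.6],[0,0,-0.22],[0,0,0],[0,0,0],[0,0,0],[0,0,0],[0,0,0],[0,0,0]],"delta_rot":[[0,0,-0.5],[0,0,0],[0,0,0],[0,0,0],[0,0,0],[0,0,0],[0,0,0],[0,0,0],[0,0,0],[0,0,0]],"claw":[0,0,0,0,0,255,255,255,255,255]}'
```

```text
time_s: 19.8
ee_pos: [0.3992, -0.1954, 0.0441]
ee_rot: [-179.9, 0.1, 156.6]
force: [-2.3, -1.6, 4.6]
grip_width: 0.271
finger_force: 59.0
```

```bash
python3 -m handwheel '{"xyz":[[0,0,0.2],[0,0,0.8],[0,0,1],[0,0,0.4],[0,0,0],[0,0,0],[0,0,0],[0,0,0],[0,0,0],[0,0,0]],"delta_rot":[[0,0,0],[0,0,0],[0,0,0],[0,0,0],[0,0,0],[0,0,0],[0,0,0],[0,0,0],[0,0,0],[0,0,0]],"claw":[255,255,255,255,255,255,255,255,255,255]}'
python3 - <<'E'
from h import *
s,d=avg("side",8); np.savez("side4.npz",im=s,d=d)
a=[proj("side",[.3985,-.195,z]) for z in(.132,.14,.15,.16,.17,.18,.2)]; print(np.round(a,1).tolist(),env.state()["ee_pos"])
u0,v0=map(int,a[3]); x=[max(0,v0-36),max(0,u0-36)]
cv2.imwrite("pics/s1.png",cv2.resize(s[x[0]:x[0]+72,x[1]:x[1]+72,::-1].astype(np.uint8),(600,600),interpolation=cv2.INTER_CUBIC)); print(x)
g=s.mean(2).round().astype(int)
for v in range(v0-16,v0+22): print(v,g[v,u0-9:u0+11].tolist())
E
```

```text
time_s: 21.05
ee_pos: [0.3989, -0.1945, 0.1629]
ee_rot: [180.0, -0.0, 156.6]
force: [-0.6, 0.1, -1.9]
grip_width: 0.274
finger_force: 59.2
[[202.1, 195.0], [201.8, 192.7], [201.5, 189.7], [201.2, 186.7], [200.8, 183.7], [200.5, 180.7], [199.8, 174.5]] [ 0.39897508 -0.19457893  0.16316165]
[150, 165]
170 [99, 78, 59, 53, 52, 57, 76, 94, 101, 104, 112, 109, 99, 95, 102, 111, 115, 112, 113, 113]
171 [106, 84, 60, 54, 52, 56, 73, 95, 99, 103, 111, 109, 99, 96, 101, 110, 113, 114, 114, 112]
172 [106, 86, 64, 53, 52, 57, 71, 90, 101, 103, 111, 108, 100, 97, 102, 110, 115, 114, 113, 114]
173 [108, 88, 66, 54, 52, 56, 68, 87, 99, 104, 112, 108, 101, 96, 100, 110, 114, 113, 114, 113]
174 [109, 93, 69, 54, 51, 55, 64, 86, 97, 102, 110, 111, 102, 99, 100, 110, 112, 114, 112, 114]
175 [112, 103, 74, 54, 52, 53, 63, 83, 95, 101, 109, 112, 105, 96, 98, 109, 112, 114, 113, 112]
176 [135, 121, 86, 57, 50, 53, 61, 81, 97, 101, 110, 113, 106, 101, 99, 108, 112, 114, 114, 113]
177 [177, 158, 112, 68, 54, 56, 62, 81, 98, 102, 111, 113, 106, 100, 100, 108, 112, 113, 113, 113]
178 [208, 189, 146, 99, 76, 
[... 2345 characters left out ...]
6, 157, 157, 155, 157, 157, 157, 158, 157, 156, 159, 158, 158, 158, 158, 158, 163, 166]
202 [158, 157, 156, 157, 157, 156, 158, 156, 157, 156, 152, 151, 154, 159, 157, 159, 158, 158, 163, 167]
203 [158, 159, 155, 156, 156, 156, 155, 154, 152, 144, 132, 128, 137, 150, 158, 158, 158, 159, 161, 166]
204 [157, 155, 157, 156, 155, 154, 151, 144, 133, 118, 99, 91, 107, 135, 155, 160, 157, 158, 161, 164]
205 [156, 158, 157, 154, 155, 155, 146, 128, 107, 87, 70, 62, 78, 115, 146, 158, 159, 159, 160, 163]
206 [158, 156, 157, 157, 156, 149, 133, 105, 82, 64, 54, 53, 64, 101, 137, 155, 157, 159, 159, 162]
207 [156, 156, 157, 155, 148, 132, 109, 81, 64, 60, 54, 54, 68, 104, 138, 155, 156, 159, 162, 169]
```

View pics/s1.png

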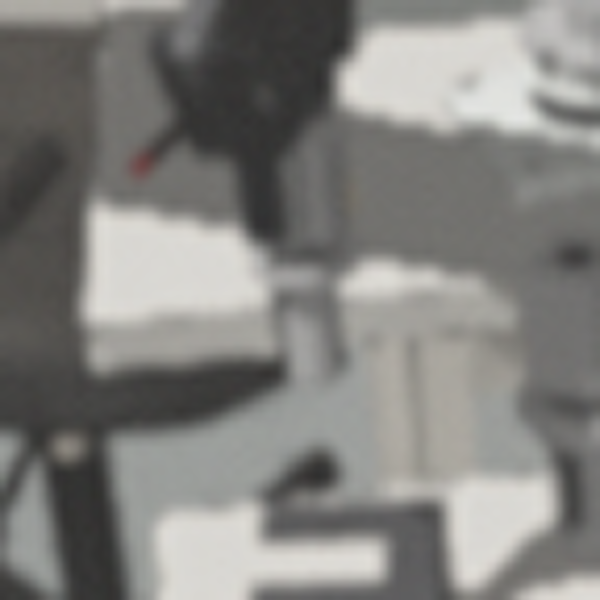

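The key shows as a roughly 1 px step on the shaft's left edge, at about (275,310) in the crop, only above z = 14 mm. So it points to world -x, along the tool yaw of 157°. The keyway points to about 193°, so turn +37° while carrying.

```bash
python3 -m handwheel '{"xyz":[[0,1,0],[0,1,0],[0,1,0],[0,1,0],[0,1,0],[0,1,0],[0.76,0.75,0],[0.78,0.75,0],[0.78,0.75,0],[0.78,0.75,0]],"delta_rot":[[0,0,0.89],[0,0,0.89],[0,0,0.89],[0,0,0.89],[0,0,0.89],[0,0,0.89],[0,0,0],[0,0,0],[0,0,0],[0,0,0]],"claw":[255,255,255,255,255,255,255,255,255,255]}'
```

```text
time_s: 22.7
ee_pos: [0.5552, 0.2569, 0.163]
ee_rot: [-180.0, 0.0, -166.6]
force: [1.8, -0.1, -2.1]
grip_width: 0.277
finger_force: 59.9
```

```bash
python3 -m handwheel '{"xyz":[[0,0,-0.6],[0,0,-0.46],[0,0,0],[0,0,0],[0,0,-0.06],[0,0,-0.06],[0,0,-0.06],[0,0,0],[0,0,0],[0,0,0]],"delta_rot":[[0,0,0],[0,0,0],[0,0,0],[0,0,0],[0,0,0],[0,0,0],[0,0,0],[0,0,0],[0,0,0],[0,0,0]],"claw":[255,255,255,255,255,255,255,255,255,255]}'; python3 -c "
from h import *; s=env.state(); print(s['force'].round(1),s['ft_torque'].round(2),s['ee_pos'].round(4))"
```

```text
time_s: 23.95
ee_pos: [0.5547, 0.2556, 0.1039]
ee_rot: [180.0, 0.2, -166.7]
force: [-2.2, -0.4, 5.5]
grip_width: 0.275
finger_force: 61.1
[-2.2 -0.4  5.5] [-0.21  0.5   0.01] [0.5547 0.2556 0.1039]
```

```bash
python3 -m handwheel '{"xyz":[[-0.02,0,0],[-0.02,0,0],[0,0,-0.03],[0,0,-0.03],[0,0,0],[0,0,0],[0,0,0],[0,0,0],[0,0,0],[0,0,0]],"delta_rot":[[0,0,0],[0,0,0],[0,0,0],[0,0,0],[0,0,0],[0,0,0],[0,0,0],[0,0,0],[0,0,0],[0,0,0]],"claw":[255,255,255,255,255,255,255,255,255,255]}'; python3 -c "
from h import *; s=env.state(); print(s['force'].round(1),s['ft_torque'].round(2),s['ee_pos'].round(4))"
```

```text
time_s: 25.2
ee_pos: [0.5545, 0.2556, 0.1036]
ee_rot: [-180.0, 0.5, -166.7]
force: [-3.1, -3.2, 14.1]
grip_width: 0.278
finger_force: 62.4
[-3.1 -3.2 14.1] [-0.46  0.54 -0.02] [0.5545 0.2556 0.1036]
```

```bash
python3 -m handwheel '{"xyz":[[0,0,0.16],[0,0,0],[0,0,0],[0,0,0],[0,0,0],[0,0,0],[0,0,0],[0,0,0],[0,0,0],[0,0,0]],"delta_rot":[[0,0,0],[0,0,0],[0,0,0],[0,0,0],[0,0,0],[0,0,0],[0,0,0],[0,0,0],[0,0,0],[0,0,0]],"claw":[255,255,255,255,255,255,255,255,255,255]}'; python3 - <<'E'
from h import *
import warnings;warnings.simplefilter("ignore")
s=env.state(); print(s['force'].round(1),s['ft_torque'].round(2),s['ee_pos'].round(4))
i,d=avg("side",8); P=cloud("side",d); X,Y,Z=P[...,0],P[...,1],P[...,2]
h=(abs(X-.554)<.05)&(abs(Y-.255)<.06)
g=i.mean(2).round().astype(int); u,v=map(int,proj("side",[.554,.255,.09])); print(u,v,np.round(proj("side",[.554,.255,.072]),1),np.round(proj("side",[.554,.255,.078]),1))
for r in range(v-14,v+10): print(r,g[r,u-13:u+15].tolist())
C=cv2.resize(i[v-30:v+25,u-35:u+38,::-1].astype(np.uint8),(796,600),interpolation=cv2.INTER_CUBIC); cv2.imwrite("pics/in1.png",C); print(u-35,v-30)
E
```

```text
time_s: 26.45
ee_pos: [0.552, 0.2554, 0.1061]
ee_rot: [-180.0, 0.0, -166.7]
force: [0.1, 0.7, -2.1]
grip_width: 0.272
finger_force: 59.9
[ 0.1  0.7 -2.1] [ 0.   -0.01  0.01] [0.552  0.2554 0.1061]
236 144 [236.9 148.3] [236.9 146.9]
130 [120, 120, 120, 120, 120, 120, 119, 120, 119, 123, 126, 111, 87, 63, 57, 70, 96, 117, 122, 120, 118, 119, 119, 120, 119, 119, 119, 118]
131 [120, 119, 121, 121, 120, 118, 117, 116, 118, 124, 124, 107, 84, 63, 56, 69, 96, 116, 119, 120, 119, 120, 120, 120, 120, 118, 119, 119]
132 [119, 120, 119, 120, 119, 116, 108, 104, 109, 125, 125, 109, 85, 65, 55, 66, 95, 116, 119, 116, 116, 116, 118, 117, 118, 119, 119, 119]
133 [119, 120, 119, 120, 119, 111, 97, 88, 97, 119, 130, 118, 94, 66, 59, 71, 93, 110, 106, 104, 108, 110, 110, 110, 115, 115, 115, 118]
134 [120, 121, 122, 119, 119, 114, 100, 92, 100, 124, 138, 126, 102, 78, 67, 77, 94, 104, 99, 98, 104, 106, 105, 103, 104, 107, 109, 109]
135 [119, 121, 119, 119, 119, 117, 114, 111, 125, 148, 152, 131, 103, 84, 77, 80, 94, 104, 108, 109, 109, 111, 109, 107, 107, 106, 108, 109]
136 [119, 120, 121, 119, 120, 1
[... 1882 characters left out ...]
2, 126, 131, 139, 147, 158, 158, 149, 145, 144, 142, 144, 148, 142, 125, 109, 110, 112, 118, 119, 115, 114, 116]
150 [120, 121, 118, 118, 123, 132, 143, 154, 159, 158, 157, 157, 158, 157, 153, 149, 146, 143, 131, 113, 102, 106, 118, 128, 130, 119, 111, 111]
151 [118, 118, 117, 117, 128, 147, 164, 171, 174, 167, 154, 152, 152, 149, 146, 141, 144, 149, 142, 122, 110, 123, 139, 149, 147, 130, 112, 106]
152 [112, 112, 112, 117, 137, 160, 171, 176, 177, 169, 154, 148, 146, 142, 138, 138, 148, 157, 150, 130, 121, 139, 160, 164, 157, 135, 114, 104]
153 [110, 108, 108, 118, 142, 166, 175, 177, 176, 171, 158, 152, 147, 140, 133, 134, 140, 146, 141, 131, 130, 146, 158, 161, 152, 128, 108, 103]
201 114
```

View pics/in1.png

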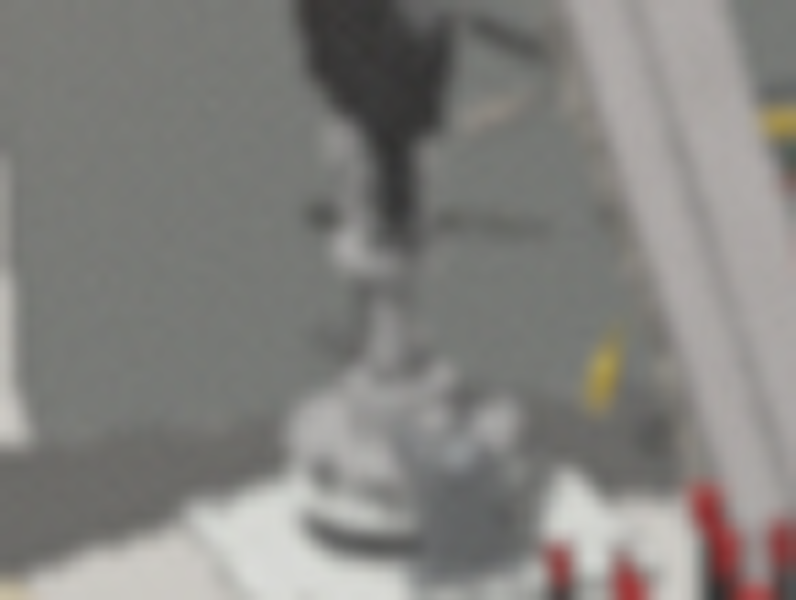

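The last picture shows the shaft end just above the hub, at about (387,360), with the hub centre near (391,380), so it is nearly aligned. The moments suggest rim contact on the +x side, so I'll retry from the present x = 0.552.

```bash
python3 -m handwheel '{"xyz":[[0,0,-0.05],[0,0,-0.04],[0,0,-0.04],[0,0,-0.03],[0,0,0],[0,0,0],[0,0,0],[0,0,0],[0,0,0],[0,0,0]],"delta_rot":[[0,0,0],[0,0,0],[0,0,0],[0,0,0],[0,0,0],[0,0,0],[0,0,0],[0,0,0],[0,0,0],[0,0,0]],"claw":[255,255,255,255,255,255,255,255,255,255]}'; python3 -c "
from h import *; s=env.state(); print(s['force'].round(1),s['ft_torque'].round(2),s['ee_pos'].round(4),s['ee_rot'].round(2))"
```

```text
time_s: 28.1
ee_pos: [0.5528, 0.2557, 0.1036]
ee_rot: [180.0, 0.3, -166.6]
force: [-5.0, -1.6, 14.7]
grip_width: 0.275
finger_force: 62.5
[-5.  -1.6 14.7] [-0.48  1.42  0.06] [0.5528 0.2557 0.1036] [ 179.99    0.28 -166.65]
```

```bash
python3 - <<'E'
from h import *
import warnings;warnings.simplefilter("ignore"); np.set_printoptions(linewidth=220)
i,d=avg("side",10); P=cloud("side",d); np.savez("side5.npz",im=i,d=d)
print("Y shaft");print((P[136:150,230:242,1]*1000).round());print("Z");print((P[136:150,230:242,2]*1000).round())
s=np.load("side1.npz");P0=cloud("side",s["d"]);print("hub before Z");print((P0[140:155,226:250,2]*1000).round());print("Y");print((P0[140:155,226:250,1]*1000).round())
for p in([.554,.2765,.072],[.554,.234,.072],[.533,.255,.072],[.575,.255,.072]):print(np.round(proj("side",p),1))
E
```

```text
Y shaft
[[574. 571. 568. 264. 243. 235. 237. 237. 237. 240. 260. 564.]
 [561. 561. 256. 254. 250. 246. 243. 245. 245. 248. 248. 252.]
 [545. 546. 253. 244. 243. 242. 241. 239. 238. 239. 242. 250.]
 [536. 531. 530. 245. 240. 240. 236. 236. 237. 240. 525. 522.]
 [521. 517. 522. 517. 254. 249. 247. 245. 246. 253. 509. 508.]
 [508. 506. 506. 506. 252. 250. 248. 246. 247. 253. 498. 495.]
 [498. 494. 494. 492. 253. 251. 249. 246. 245. 252. 486. 484.]
 [484. 482. 483. 478. 252. 250. 247. 247. 246. 253. 474. 471.]
 [449. 448. 468. 467. 251. 250. 248. 245. 247. 250. 461. 458.]
 [444. 439. 435. 434. 251. 250. 248. 246. 246. 251. 448. 449.]
 [447. 439. 430. 427. 424. 253. 244. 246. 245. 250. 437. 438.]
 [435. 432. 434. 427. 422. 251. 249. 246. 246. 251. 266. 424.]
 [423. 423. 422. 262. 261. 251. 248. 249. 247. 249. 255. 256.]
 [412. 411. 413. 251. 256. 255. 259. 263. 261. 258. 244. 244.]]
Z
[[  2.   3.   4. 124. 132. 135. 134. 133. 133. 132. 123.   1.]
 [  2.   2. 123. 124. 125. 126. 127. 126. 126. 124. 124. 122.]
 [  3.   2. 120. 123. 124. 124. 124. 124. 124. 123. 122. 118.]
 [  1.   3.   3. 1
[... 3378 characters left out ...]
8. 399. 394. 393. 393. 396.]
 [405. 403. 403. 401. 402. 286. 287. 243. 241. 238. 237. 236. 237. 211. 207. 206. 208. 285. 374. 277. 385. 385. 386. 382.]
 [393. 391. 392. 279. 278. 281. 274. 245. 238. 233. 233. 231. 230. 231. 208. 208. 243. 265. 266. 263. 264. 264. 374. 374.]
 [382. 380. 270. 270. 269. 267. 266. 242. 237. 234. 231. 232. 231. 231. 211. 210. 228. 224. 252. 255. 254. 252. 249. 367.]
 [378. 373. 266. 268. 259. 258. 255. 242. 239. 239. 232. 219. 220. 219. 212. 209. 216. 213. 214. 246. 244. 245. 245. 353.]
 [365. 250. 250. 246. 248. 246. 244. 244. 236. 234. 231. 212. 208. 210. 206. 206. 205. 203. 204. 200. 233. 231. 347. 345.]]
[236.3 146.2]
[237.5 150.3]
[231.9 148.7]
[241.9 147.8]
```

The side depth shows the shaft about 4.5 mm too far in +y: the bore is visible in front of it, with shaft front Y 246 against hub front 231. It is also about 1.5 mm short in x. Lift, shift and lower again.

```bash
python3 -m handwheel '{"xyz":[[0,0,0.16],[0.03,-0.085,0],[0,0,0],[0,0,-0.05],[0,0,-0.05],[0,0,-0.05],[0,0,-0.05],[0,0,-0.05],[0,0,0],[0,0,0]],"delta_rot":[[0,0,0],[0,0,0],[0,0,0],[0,0,0],[0,0,0],[0,0,0],[0,0,0],[0,0,0],[0,0,0],[0,0,0]],"claw":[255,255,255,255,255,255,255,255,255,255]}'; python3 -c "
from h import *; s=env.state(); print(s['force'].round(1),s['ft_torque'].round(2),s['ee_pos'].round(4),s['ee_rot'].round(2))"
```

```text
time_s: 29.85
ee_pos: [0.5535, 0.2512, 0.0937]
ee_rot: [-180.0, 0.0, -166.7]
force: [0.2, 0.1, -2.6]
grip_width: 0.276
finger_force: 60.1
[ 0.2  0.1 -2.6] [ 0.01  0.03 -0.02] [0.5535 0.2512 0.0937] [-1.8000e+02  1.0000e-02 -1.6665e+02]
```

The end is in the bore with no force. Go on down onto and into the keyway, gently.

```bash
python3 -m handwheel '{"xyz":[[0,0,-0.05],[0,0,-0.03],[0,0,-0.03],[0,0,-0.03],[0,0,0],[0,0,0],[0,0,0],[0,0,0],[0,0,0],[0,0,0]],"delta_rot":[[0,0,0],[0,0,0],[0,0,0],[0,0,0],[0,0,0],[0,0,0],[0,0,0],[0,0,0],[0,0,0],[0,0,0]],"claw":[255,255,255,255,255,255,255,255,255,255]}'; python3 -c "
from h import *; s=env.state(); print(s['force'].round(1),s['ft_torque'].round(2),s['ee_pos'].round(4),s['ee_rot'].round(2))"
```

```text
time_s: 31.1
ee_pos: [0.5535, 0.2512, 0.0866]
ee_rot: [180.0, 0.0, -166.7]
force: [0.9, 0.6, -3.0]
grip_width: 0.27
finger_force: 60.1
[ 0.9  0.6 -3. ] [ 0.02 -0.04  0.04] [0.5535 0.2512 0.0866] [ 180.      0.   -166.65]
```

```bash
python3 -m handwheel '{"xyz":[[0,0,-0.06],[0,0,-0.06],[0,0,-0.06],[0,0,-0.06],[0,0,-0.06],[0,0,-0.06],[0,0,-0.04],[0,0,0],[0,0,0],[0,0,0]],"delta_rot":[[0,0,0],[0,0,0],[0,0,0],[0,0,0],[0,0,0],[0,0,0],[0,0,0],[0,0,0],[0,0,0],[0,0,0]],"claw":[255,255,255,255,255,255,255,255,255,255]}'; python3 -c "
from h import *; s=env.state(); print(s['force'].round(1),s['ft_torque'].round(2),s['ee_pos'].round(4),s['ee_rot'].round(2))"
```

```text
time_s: 32.35
ee_pos: [0.5536, 0.2512, 0.0668]
ee_rot: [180.0, 0.0, -166.6]
force: [0.2, -0.2, -2.0]
grip_width: 0.27
finger_force: 60.1
[ 0.2 -0.2 -2. ] [ 0.04  0.02 -0.04] [0.5536 0.2512 0.0668] [ 1.8000e+02  2.0000e-02 -1.6665e+02]
```

```bash
python3 -m handwheel '{"xyz":[[0,0,-0.06],[0,0,-0.05],[0,0,-0.05],[-0.01,0,-0.05],[-0.01,0,-0.05],[0,0,-0.04],[0,0,0],[0,0,0],[0,0,0],[0,0,0]],"delta_rot":[[0,0,0],[0,0,0],[0,0,0],[0,0,0],[0,0,0],[0,0,0],[0,0,0],[0,0,0],[0,0,0],[0,0,0]],"claw":[255,255,255,255,255,255,255,255,255,255]}'; python3 -c "
from h import *; s=env.state(); print(s['force'].round(1),s['ft_torque'].round(2),s['ee_pos'].round(4),s['ee_rot'].round(2))"
```

```text
time_s: 33.6
ee_pos: [0.5541, 0.2514, 0.0581]
ee_rot: [-180.0, 0.3, -166.7]
force: [-5.3, -2.8, 18.4]
grip_width: 0.276
finger_force: 62.9
[-5.3 -2.8 18.4] [-0.64  1.58  0.04] [0.5541 0.2514 0.0581] [-179.98    0.35 -166.65]
```

```bash
python3 -m handwheel '{"xyz":[[-0.02,-0.01,-0.02],[0,0,0],[0,0,0],[0,0,0],[0,0,0],[0,0,0],[0,0,0],[0,0,0],[0,0,0],[0,0,0]],"delta_rot":[[0,0,0],[0,0,0],[0,0,0],[0,0,0],[0,0,0],[0,0,0],[0,0,0],[0,0,0],[0,0,0],[0,0,0]],"claw":[255,255,255,255,255,255,255,255,255,255]}'; python3 - <<'E'
from h import *
import warnings;warnings.simplefilter("ignore"); np.set_printoptions(linewidth=220)
s=env.state(); print(s['force'].round(1),s['ee_pos'].round(4),s['ee_rot'].round(2))
i,d=avg("side",6); P=cloud("side",d)
print((P[138:156,230:246,2]*1000).round());print((P[138:156,234:244,1]*1000).round())
h=cv2.cvtColor(i.astype(np.uint8),cv2.COLOR_RGB2HSV); X,Y=P[...,0],P[...,1]
m=(h[...,1]>80)&(h[...,0]>8)&(h[...,0]<25)&(abs(X-.5)<.1)&(abs(Y+.42)<.1); print("mallet handle",blob(P,m,.0425,"side"), np.nanmedian(P[m][:,2]), P[m][P[m][:,1]<-.46][:,2].mean(),P[m][P[m][:,1]>-.41][:,2].mean())
E
```

```text
time_s: 34.85
ee_pos: [0.5542, 0.2514, 0.058]
ee_rot: [180.0, 0.5, -166.6]
force: [-4.8, -1.3, 20.1]
grip_width: 0.275
finger_force: 63.0
[-4.8 -1.3 20.1] [0.5542 0.2514 0.058 ] [ 179.99    0.49 -166.65]
[[  1.   2.   2. 119. 122. 130. 136. 138. 137. 136. 135. 135. 133.   4.   0.   2.]
 [  2.   1.   1. 115. 119. 126. 123. 133. 124. 125. 121. 116.   2.   3.   3.   1.]
 [  3.   2.   3. 110. 114. 119. 118. 122. 121. 119. 116. 112.   3.   3.   4.   3.]
 [  2.   3.   1. 105. 110. 115. 115. 117. 114. 115. 111. 107.   2.   2.   2.   3.]
 [  3.   1.   2. 102. 105. 111. 110. 112. 112. 110. 107. 103.   2.   1.   2.   2.]
 [  3.   2.   1.  95. 101. 105. 106. 108. 108. 107. 103.  99.   3.   3.   2.   3.]
 [ 10.  13.   1.  90.  96. 100. 102. 103. 103. 101. 102.  95.   1.   3.   1.   2.]
 [  9.  10.  11.  12.  91.  96.  97. 100.  98.  98.  97.  89.   2.   2.   3.   2.]
 [  1.   5.   7.   9.  87.  91.  92.  94.  94.  93.  90.  86.   3.   2.   1.   1.]
 [  3.   3.   4.  79.  78.  86.  88.  88.  86.  86.  80.  79.   4.   2.   2.   2.]
 [  2.   2.   3.  78.  78.  78.  79.  79.  79.  77.  79.  78.  74.
[... 1035 characters left out ...]
232. 227. 228. 228. 234. 243. 433. 434.]
 [256. 239. 233. 232. 235. 234. 246. 249. 419. 422.]
 [246. 245. 242. 241. 241. 244. 240. 241. 248. 411.]
 [241. 235. 234. 233. 233. 234. 235. 240. 243. 399.]
 [240. 236. 234. 234. 233. 233. 233. 235. 240. 283.]
 [239. 233. 231. 231. 229. 231. 231. 235. 240. 264.]
 [239. 232. 234. 232. 229. 216. 216. 213. 213. 225.]
 [236. 234. 234. 218. 219. 209. 207. 205. 208. 213.]
 [237. 235. 231. 213. 209. 210. 207. 205. 207. 206.]
 [233. 233. 231. 214. 204. 200. 197. 196. 198. 196.]]
mallet handle (array([ 0.4982, -0.4399]), array([ 498.3, -437.6]), array([ 14.4, 112.3]), 4.8, [243, 257, 14, 32, 189]) 0.041939307377222734 0.040501980252111665 0.04144182888003713
```

The flange top is at 78 mm (72 + 6), so the shoulder is on the hub and pressed with about 20 N. The pin is at 72 mm and the mallet is standing level on the bench. Handing in.

```bash
python3 -c "
from h import *; print(sign_off())"
```

```text
the job is handed in; nothing more can be done
None
```

I handed the job in at about 35 s: the lock pin is fully down, the mallet is back standing on the bench, and the keyed shaft is seated on the hub, still gripped and pressed home with about 20 N.

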